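# Bolt the sample case shut against its safety catch

## Robot

A 7-joint arm with a two-finger parallel gripper is mounted at the origin on a cart in front of the work surface, level with it; the furniture and walls round the work are solid. World frame = base frame: x ahead of the robot, y to its left, z up, the work surface at z = 0. Lengths are in m, angles in rad, forces in N, time in s.
With the tool pointing down it reaches from about 0.4 to 0.85 m from the base axis. Payload 4.5 kg.
Tool frame: the origin (TCP) lies between the finger pads; the fingertips stand 19 mm ahead of it and the grasp point (between the pads) is the TCP (r.nose_length is the distance from the TCP to the fingertips, in m); z points along the fingers, x is the direction in which the jaws open and shut, and the axes are right-handed (so a half turn about z gives the same grasp; the last joint's range is limited). The gripper opens to 88 mm and grips with 3 to 60 N. Pads are 18 mm wide; open, the fingers measure 123 mm over their backs; the gripper's body (75 mm by 187 mm) begins 45 mm behind the grasp point.
Start: joints at [1.31, 0.689, -0.195, 1.565, 0.157, 0.902, -0.215], TCP at [0.182, -0.598, 0.235] pointing down, gripper open.
Joint ranges: [-3.01, 3.01], [-0.46, 2.08], [-1.47, 1.51], [0.13, 2.56], [-1, 4.14], [0.04, 2.09], [-2.66, 2.66]. Speed limits (rad/s): [2.57, 2.57, 3.14, 3.14, 3.14, 3.14, 3.14].

## Interface

Orientations are given as a unit quaternion [x, y, z, w].
In Python, from plant import get_state, vision, r gives the robot as it stands.
- The arm moves only by the tool play_rows, never from a script. Its argument "deltas" is a list that holds one entry, the list of rows, each a list of 7 numbers: the gripper command: -1 is fully open, 1 is shut, values between are in proportion, then the shift along the tool's x, y, z normalised to -1 to 1, where 1 is 300 mm, then the turn, a rotation vector about the tool's x, y, z normalised to -1 to 1, where 1 is pi rad. A call has 1 to 5 rows; each row is the pose to reach, as a shift and turn from the pose measured when the call began, along the tool's axes at that moment, turning the shorter way round; what a row does not reach only later rows make up. A row lasts 1/8 s, in which the tool goes at most 62.5 mm and 10.7 degrees, less where a joint would pass 70% of its speed; a pose out of reach is approached as far as the arm can. A call with a number of a shift or a turn outside -1 to 1 is refused whole. A call with a gripper value outside its range is refused whole. The fingers move at their own pace and stop on an object; "force" is the grip in N (left out, the last holds). Time passes only in rows, so rows that repeat a pose let the fingers close. It gives the time, the measured TCP pose, the force and the opening at its end, in the units of the state.
- get_state(): the state, without advancing time (a new reading comes with each control period).
- vision.snapshot(name): name is "scene" or "top" or "wrist"; returns the picture (384x512x3 uint8, red, green, blue); there is no depth.
- vision.camera_model(name): a dict with "vfov" (degrees; the focal length in pixels is half the picture's height over the tangent of half this angle, whatever the lens; pixels are square), "cx", "cy" (the principal point, pixels), "world_to_cam" (4x4, takes a point from world to camera coordinates). Camera axes: x right, y up, looking along -z (the intrinsics and any distortion apply to the point x, -y, -z); pixel columns grow to the right and rows downward; lengths in m; the calibration is good to about 2 mm. A picture is of the moment at which its call begins: read the wrist's pose just before it. camera_model takes no time and is no camera call; for the wrist camera it gives the pose at the moment of the call.
- r.finish_job(): hands the job in, once; it reports no verdict.
The state is a dict: "clock": time; "q": joint angles; "qd": joint speeds; "joint_torque": joint torques, N m; "tool_pos": TCP position; "eef_rot": TCP orientation; "contact_force": force on the tool from outside, world axes, zero at the start; "moment": the same for the moment, N m; "opening": opening from 0.0 (shut) to 1.0 (fully open).
Only numpy, scipy, OpenCV 4.12 (cv2) and the standard library are available. Lean on these libraries where they do the work, as an engineer would, in place of code of your own. Each camera call takes 0.05 s, during which the arm holds its last target.

## Task

Bolt the grey sample case shut: with one fingertip press down the red spring catch bar on its lid and hold it down while the other fingertip pushes the bolt by its yellow fin fully home into the keeper, then let go so that the catch springs back up and locks the bolt. Grasp and lift nothing, do not shove the case along the bench, and leave the other things where they are.

Things in the scene. Friction and masses are not known exactly. Their poses are not given: they have to be found in the camera images.
- case: Grey case with pale metal lid, 150 (x) x 200 (y) x 58 mm high, about 5 kg, loose on the bench on rubber feet; origin at the centre of its underside, z up, y the way the bolt slides home. A thin handle sticks out 19 mm from its -x side. On the lid lie the bolt (along y at x = -45 mm) and the catch bar (along y at x = +15 mm).
- keeper (a point): Middle of the keeper's mouth, into which the bolt slides: a steel arch on the dark deck at the case's +y end, 24 mm wide, 16 mm deep, its top 21 mm above the lid. A dark guide arch as high stands on the lid 16 to 32 mm in front (-y) of this point.
- bolt_push (a point): On the bolt's yellow fin, moving with it: middle of its rear (-y) face, the face to push. Axes as the case's. The fin is an upright plate 28 mm wide (x), 8 mm thick (y), its top 14 mm above this point; bolt and toothed strip lie 14 mm or more below this point, so a fingertip can stand free behind the fin. The catch bar's middle line is 60 mm to +x.
- catch_top (a point): On the red catch bar, moving with it: middle of its top face. Axes as the case's. The bar is 24 mm wide (x), 95 mm long (y), flat on top, and goes straight down wherever it is pressed; a fingertip can slide along it. Unpressed, its top is 32 mm above the lid (90 mm above the bench), 2 mm below bolt_push. It runs beside the fin's whole way and 40 mm behind the fin's rearmost place.
- catch_pad: The red catch bar itself (its origin is that of the case; use point catch_top for its place).
- bolt_fin: The yellow fin itself (use point bolt_push for its place).
- bolt (a joint): How far the bolt has slid to the keeper, m: 0 drawn back, 0.040 at its stop, fully home; starts between 0 and 0.008. Slides with 2 to 4 N. With the catch up, its three teeth stop it at about 0.010; let go on the way, the catch engages again near 0.017 to 0.020 and 0.027 to 0.030, and, home, at 0.037 to 0.040.
- catch (a joint): How far the catch bar is pressed down, m: 0 up (locking), 0.008 at its stop. The bolt is free above 0.005. The spring needs about 2.5 N to start and 6.5 N at the stop, and lifts the bar again when it is let go and a gap between the bolt's teeth is above it.
- sample_2: Grey metal sample, a cylinder 37 mm across and 32 mm high, standing loose on the case's lid behind the catch; origin at the centre of its underside. To be left alone.
- sample_jar: White screw-cap tube, 36 mm across, 69 mm high, standing on the bench; origin under its centre. To be left alone.
- marker: Black-capped white felt marker, 130 mm long, 16 mm thick, lying on the bench behind the case; origin under its middle. To be left alone.
- screwdriver: Red-handled screwdriver, 165 mm long, lying on the bench; origin under its middle. To be left alone.

How it is judged:
On the way, in this order (a step that is already met when the one before it is completed fails the run):
1. the catch is pressed down by a finger while the bolt is still back (value of joint catch above 0.0048 m and value of joint bolt below 0.013 m and contact force between the fingers and catch_pad above 0.5 N), for 0.05 s.
2. the bolt is on its way, pushed by a finger at its fin, with the catch held down by a finger (value of joint catch above 0.0045 m and value of joint bolt above 0.016 m and contact force between the fingers and catch_pad above 0.5 N and contact force between the fingers and bolt_fin above 0.3 N), for 0.05 s.
At the end, for the whole second after the job is handed in: the bolt is home in the keeper (0.0365 m or more of its 0.040 m), the catch bar is up again (within 1.5 mm) and so locks it, and the case stands level and at rest on the bench (value of joint bolt above 0.0365 m and value of joint catch below 0.0015 m and linear speed of case below 0.01 m/s and angle between case's own z axis and vertical below 0.03 rad); the robot touches nothing.
It fails at once if the case is shoved (over 25 mm), lifted (over 6 mm) or tipped (distance of case from where it was at the start of the episode above 0.025 m or height (world z) of case above 0.006 m or angle between case's own z axis and vertical above 0.1 rad).
It fails at once if one of the other loose things is lifted, or pushed more than 25 mm (distance of any of sample_2, sample_jar, marker, screwdriver from where it was at the start of the episode above 0.025 m or height (world z) of sample_2 above 0.07 m or height (world z) of any of sample_jar, marker, screwdriver above 0.012 m).
It also fails if it takes over 38 s, if anything falls off the work surface, if the arm or the gripper's body presses on something with over 40 N, if the wrist force passes 120 N, or if a joint passes its speed limit or range.

## Working session

There is one attempt and no reset: what is moved stays moved. The work goes in short steps, Python scripts to look and compute and a tool call to move; the robot and the scene stay as the last step left them, time stands still between calls to the robot, and variables do not carry over. Pictures are saved under pics/ and viewed, and the job is handed in when it is done.

Besides the shell and the picture viewer there is one more tool, called after "Request:" by a JSON object that holds its "api" and its "payload", one argument or row to a line. play_rows: Moves the arm, as the interface text tells. Scaled input: -1 to 1 covers 300 mm each way for a shift and pi rad each way for a turn. Its arguments: {"type":"object","properties":{"deltas":{"type":"array"},"force":{"type":"number"}},"required":["deltas"]}

```bash
ls; mkdir -p pics; python3 - <<'E'
from plant import get_state, vision, r
import cv2
s=get_state();print(s)
for n in("scene","top","wrist"):
    im=vision.snapshot(n);cv2.imwrite(f"pics/{n}0.png",im[:,:,::-1]);print(n,{k:v for k,v in vision.camera_model(n).items()})
E
```

```text
pics
{'clock': 0.0, 'q': array([ 1.3097851 ,  0.69001065, -0.19452086,  1.56635388,  0.15729603,
        0.90250106, -0.21505686]), 'qd': array([-1.28296437e-05, -5.29957509e-04, -5.91096604e-04,  1.04365932e-03,
        2.44829173e-03, -5.08134188e-04,  5.01189142e-04]), 'joint_torque': array([ 1.55873358e-04, -5.27571273e+01, -1.26688007e+00, -1.53429991e+01,
       -5.26388863e-02,  6.62025108e-03,  1.47515534e-04]), 'tool_pos': array([ 0.18136599, -0.59742534,  0.23369096]), 'eef_rot': array([ 8.03331815e-01, -5.95530948e-01, -7.91621713e-04, -5.07733991e-04]), 'contact_force': array([ 0.4673662 , -0.17160927,  0.15526128]), 'moment': array([-0.00278971,  0.01199114,  0.00206545]), 'opening': 0.9983942148457019}
scene {'vfov': 43.367083742288116, 'cx': 250.28891592490547, 'cy': 191.05796301540005, 'world_to_cam': array([[-0.60041074, -0.79943068,  0.02043373,  0.36578174],
       [ 0.38650418, -0.26772423,  0.88257479, -0.30607905],
       [-0.70008676,  0.5378051 ,  0.4697278 , -0.89200738],
       [ 0.        ,  0.        ,  0.        ,  1.        ]])}
top {'vfov': 45.960882345
[... 158 characters left out ...]
],
       [ 9.82916946e-01,  1.16098008e-03,  1.84045997e-01,
        -5.88382477e-01],
       [-1.84049127e-01,  3.79760095e-03,  9.82909709e-01,
        -1.25710415e+00],
       [ 0.00000000e+00,  0.00000000e+00,  0.00000000e+00,
         1.00000000e+00]])}
wrist {'vfov': 71.57309273258255, 'cx': 262.1802528980152, 'cy': 191.848820339453, 'world_to_cam': array([[ 2.90486514e-01, -9.56878725e-01, -8.31415388e-04,
        -6.25168610e-01],
       [ 9.25085807e-01,  2.81056813e-01, -2.55388563e-01,
         3.48681584e-02],
       [ 2.44609557e-01,  7.34178027e-02,  9.66838141e-01,
        -3.88937028e-01],
       [ 0.00000000e+00,  0.00000000e+00,  0.00000000e+00,
         1.00000000e+00]])}
```

View pics/scene0.png

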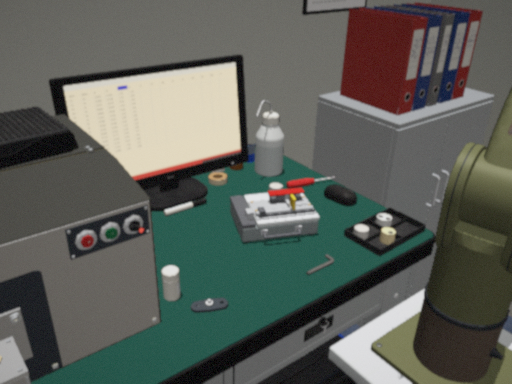

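View pics/top0.png

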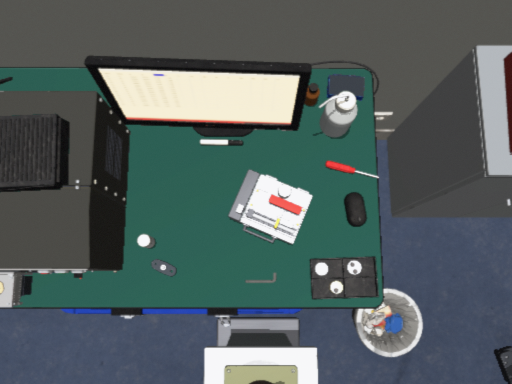

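View pics/wrist0.png

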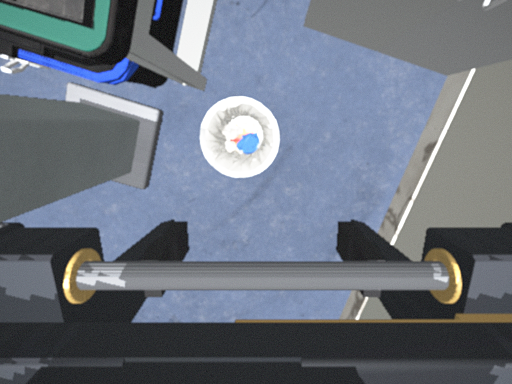

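The top view shows the case around (272,208), with red catch (285,205), keeper end on the left (about 243,195) and sample_2 at (285,190). Next I'll zoom in.

```bash
python3 - <<'E'
import cv2
a=cv2.imread("pics/top0.png")[160:250,220:320];cv2.imwrite("pics/t0z.png",cv2.resize(a,None,fx=7,fy=6.6,interpolation=cv2.INTER_CUBIC)) if 0 else cv2.imwrite("pics/t0z.png",cv2.resize(a,None,fx=6,fy=6,interpolation=cv2.INTER_CUBIC))
a=cv2.imread("pics/scene0.png")[160:250,220:340];cv2.imwrite("pics/s0z.png",cv2.resize(a,None,fx=6,fy=6,interpolation=cv2.INTER_CUBIC))
E
```

```text
(no output)
```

View pics/t0z.png

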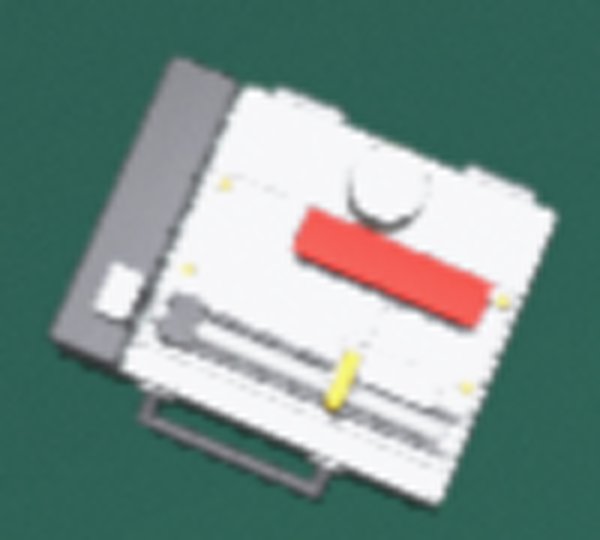

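View pics/s0z.png

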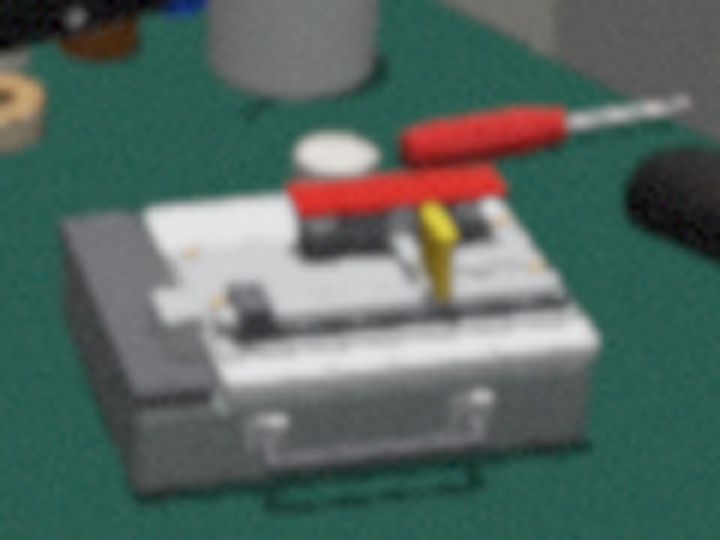

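```bash
cat > h.py <<'E'
import numpy as np, cv2
from scipy.spatial.transform import Rotation as R
def ray(cm,uv):
    f=192/np.tan(np.radians(cm["vfov"]/2)); T=cm["world_to_cam"]
    d=np.array([(uv[0]-cm["cx"])/f,-(uv[1]-cm["cy"])/f,-1.]); Rm=T[:3,:3]
    return -Rm.T@T[:3,3], Rm.T@(d/np.linalg.norm(d))
def atz(cm,uv,z):
    c,d=ray(cm,uv); return c+d*(z-c[2])/d[2]
def tri(obs):
    A=np.zeros((3,3));b=np.zeros(3)
    for cm,uv in obs:
        c,d=ray(cm,uv);P=np.eye(3)-np.outer(d,d);A+=P;b+=P@c
    p=np.linalg.solve(A,b); res=[np.linalg.norm((np.eye(3)-np.outer(d,d))@(p-c)) for c,d in (ray(*o) for o in obs)]
    return p,res
def proj(cm,p):
    f=192/np.tan(np.radians(cm["vfov"]/2)); q=cm["world_to_cam"]@np.append(p,1)
    return np.array([cm["cx"]+f*q[0]/-q[2],cm["cy"]-f*q[1]/-q[2]])
def delta(s,pos,quat):
    # from measured state to target: normalised shift, turn
    R0=R.from_quat(s["eef_rot"]); return R0.inv().apply(np.array(pos)-s["tool_pos"])/.3,(R0.inv()*R.from_quat(quat)).as_rotvec()/np.pi
def quat(yaw): # tool down, tool x at world angle yaw
    c,s_=np.cos(yaw),np.sin(yaw)
    return R.from_matrix(np.array([[c,s_,0],[s_,-c,0],[0,0,-1.]])).as_quat()
E
python3 - <<'E'
from plant import get_state, vision, r
from h import *
t=vision.camera_model("top");s=vision.camera_model("scene")
z=lambda a,b:(a/6+220-.42,b/6+160-.42)
for nm,a,b in(("bar L back",(310,207),(290,186)),("bar R front",(475,328),(503,193)),("fin mid top",(343,379),(436,212)),("keeper",(118,292),(182,300))):
    print(nm,tri([(t,z(*a)),(s,z(*b))]))
p=[atz(t,z(*c),.09) for c in((310,207),(297,250),(492,285),(475,328))]
c=np.mean(p,0);dv=(p[0]+p[1]-p[2]-p[3])/2;print(c,dv,np.linalg.norm(dv),np.degrees(np.arctan2(-dv[0],dv[1])))
st=get_state()
yaw=np.arctan2(-dv[0],dv[1])
for pos in ([.5,-.10,.38],):
    print(delta(st,pos,quat(yaw)))
wc=vision.camera_model("wrist");c0,_=ray(wc,(256,192));print("cam in tool",R.from_quat(st["eef_rot"]).inv().apply(c0-st["tool_pos"]),R.from_quat(st["eef_rot"]).inv().apply(ray(wc,(262,192))[1]))
E
```

```text
bar L back (array([ 0.57649336, -0.02928842,  0.08714129]), [np.float64(0.001541392836297225), np.float64(0.0015413928362972079)])
bar R front (array([ 0.5201447 , -0.10541675,  0.08505134]), [np.float64(0.000546738514298484), np.float64(0.0005467385142985447)])
fin mid top (array([ 0.49387626, -0.04206554,  0.10682456]), [np.float64(9.200856962533741e-05), np.float64(9.200856962543027e-05)])
keeper (array([0.53680688, 0.06041044, 0.07839137]), [np.float64(0.002314801612370143), np.float64(0.0023148016123700436)])
[ 0.54839319 -0.06681544  0.09      ] [0.03682529 0.08373115 0.        ] 0.09147135087218929 -23.740080683977048
(array([-1.27919642, -1.49804014, -0.48533267]), array([-1.47333337e-04,  4.03125921e-04, -2.74260756e-01]))
cam in tool [ 0.00075282 -0.06559942 -0.15048477] [-2.47305421e-04  2.55835686e-01  9.66720249e-01]
```

Request:
{"api": "play_rows", "payload": {
  "deltas": [
    [[0.03,-0.14,-0.15,-0.06,0,0,-0.03],[0.03,-0.28,-0.3,-0.12,0,0,-0.06],[0.03,-0.42,-0.45,-0.18,0,0,-0.09],[0.03,-0.56,-0.6,-0.24,0,0,-0.12],[0.03,-0.7,-0.75,-0.3,0,0,-0.15]]
  ]
}}

```text
clock: 0.78
tool_pos: [0.3324, -0.3364, 0.3224]
eef_rot: [0.921, -0.39, -0.0, -0.0]
contact_force: [1.1, -0.4, 1.0]
opening: 0.49
```

```bash
python3 - <<'E'
from plant import get_state
from h import *
st=get_state();print(st["clock"],st["tool_pos"],st["q"],st["opening"])
print(delta(st,[.51,-.03,.33],quat(np.radians(-23.7))))
E
```

```text
0.775 [ 0.3324215  -0.3364045   0.32236908] [ 0.95264008  0.38923282 -0.37341847  1.87507766  0.17529653  0.91028315
 -0.30513459] 0.49008211844738137
(array([-0.32214606, -1.13569399, -0.02448832]), array([-0.00023   ,  0.00034063, -0.12349865]))
```

Request:
{"api": "play_rows", "payload": {
  "deltas": [
    [[0.03,-0.06,-0.2,0,0,0,-0.03],[0.03,-0.12,-0.4,0,0,0,-0.06],[0.03,-0.18,-0.6,-0.01,0,0,-0.09],[0.03,-0.24,-0.8,-0.02,0,0,-0.12],[0.03,-0.3,-1.0,-0.02,0,0,-0.123]]
  ]
}}

```text
clock: 1.4
tool_pos: [0.4847, -0.064, 0.3288]
eef_rot: [0.979, -0.206, -0.0, -0.0]
contact_force: [0.8, -0.1, 0.6]
opening: 0.487
```

Request:
{"api": "play_rows", "payload": {
  "deltas": [
    [[0.03,0,0,0,0,0,0],[0.03,0,0,0,0,0,0]]
  ]
}}

```text
clock: 1.65
tool_pos: [0.4842, -0.0644, 0.3284]
eef_rot: [0.979, -0.206, -0.001, 0.0]
contact_force: [0.4, -1.5, 0.1]
opening: 0.483
```

```bash
cat > snapw.py <<'E'
import sys,pickle
from plant import get_state, vision
import cv2
st=get_state();cm=vision.camera_model("wrist");im=vision.snapshot("wrist")
n=sys.argv[1];cv2.imwrite(f"pics/{n}.png",im[:,:,::-1]);cv2.imwrite(f"pics/{n}z.png",cv2.resize(im[:,:,::-1],(800,600),interpolation=cv2.INTER_CUBIC));pickle.dump((st,cm),open(n+".pkl","wb"))
print(st["clock"],st["tool_pos"],st["eef_rot"],st["qd"].round(3),st["opening"],st["contact_force"])
E
python3 snapw.py w1
```

```text
1.65 [ 0.48424386 -0.06440939  0.32837432] [ 9.78598841e-01 -2.05776162e-01 -6.88504162e-04  7.94483414e-05] [ 0.035 -0.007  0.022  0.01  -0.001  0.001  0.   ] 0.48295239930079154 [ 0.42485419 -1.46032863  0.08072104]
```

View pics/w1z.png

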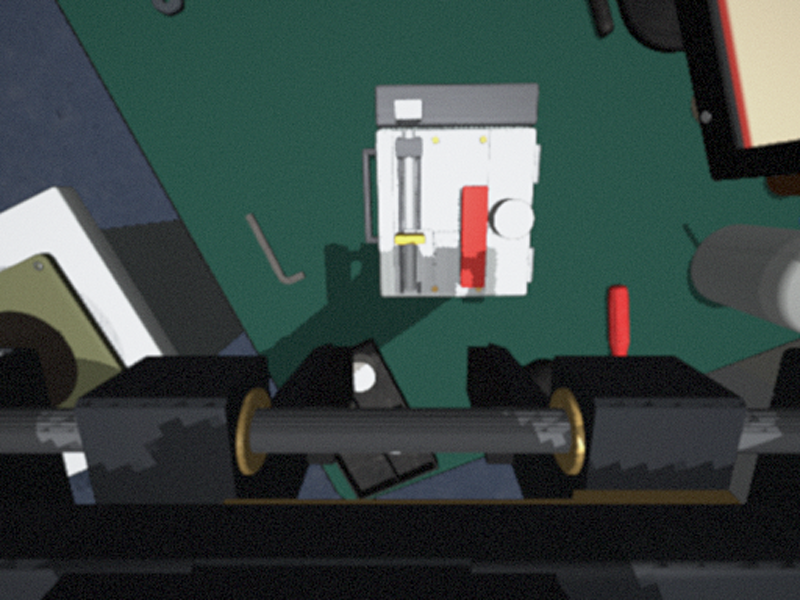

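```bash
python3 - <<'E'
import pickle
from h import *
st,cm=pickle.load(open("w1.pkl","rb"))
z=lambda a,b:(a*.64-.2,b*.64-.2)
bar=[atz(cm,z(*c),.09) for c in((462,187),(487,187),(461,286),(486,286))]
c=np.mean(bar,0);d=(bar[0]+bar[1]-bar[2]-bar[3])/2;print("bar",c,np.linalg.norm(d),np.degrees(np.arctan2(-d[0],d[1])))
fin=[atz(cm,z(*c),.106) for c in((396,240),(425,239))];print("fin",np.mean(fin,0),fin[1]-fin[0],np.degrees(np.arctan2(*(fin[1]-fin[0])[[1,0]])))
T=R.from_quat(st["eef_rot"]).inv()
for p in(c,np.mean(fin,0)):print(T.apply(p-st["tool_pos"]))
ed=[atz(cm,z(*q),.058) for q in((378,128),(381,295),(535,127),(528,295))];print(ed)
E
```

```text
bar [ 0.54796569 -0.06876138  0.09      ] 0.09156392670689179 -22.08078812116821
fin [ 0.49410641 -0.04456865  0.106     ] [ 0.02404785 -0.00961077  0.        ] -21.78422559481995
[ 0.06039149 -0.02178481  0.23828558]
[ 0.00132894 -0.02223016  0.22236303]
[array([0.50601743, 0.05857893, 0.058     ]), array([ 0.44053888, -0.090021  ,  0.058     ]), array([ 6.41775737e-01, -2.30748829e-04,  5.80000000e-02]), array([ 0.58083931, -0.15174179,  0.058     ])]
```

Request:
{"api": "play_rows", "payload": {
  "deltas": [
    [[0.03,0.05,0,0.13,0,0,-0.005],[0.03,0.1,0,0.26,0,0,-0.01],[0.03,0.1,0,0.38,0,0,-0.01],[0.03,0.1,0,0.38,0,0,-0.01],[0.03,0.1,0,0.38,0,0,-0.01]]
  ]
}}

```text
clock: 2.33
tool_pos: [0.5115, -0.0785, 0.2155]
eef_rot: [0.981, -0.192, -0.0, 0.0]
contact_force: [-0.3, 0.3, 0.6]
opening: 0.485
```

```bash
python3 snapw.py w2
```

```text
2.325 [ 0.51152895 -0.07848657  0.21546053] [ 9.81348006e-01 -1.92239386e-01 -3.33538066e-05  3.28357755e-04] [-0.006 -0.017 -0.011 -0.014  0.004 -0.004 -0.003] 0.48524436633731527 [-0.30107763  0.25032828  0.59755372]
```

View pics/w2z.png

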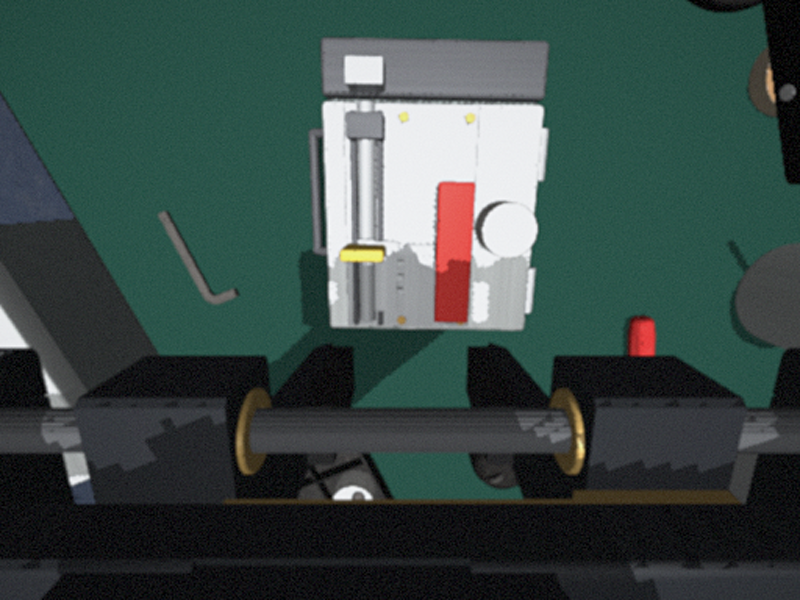

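```bash
python3 - <<'E'
import cv2
a=cv2.imread("pics/w2.png")[105:220,200:350];cv2.imwrite("pics/w2zz.png",cv2.resize(a,None,fx=5,fy=5,interpolation=cv2.INTER_CUBIC))
a=cv2.imread("pics/w1.png")[75:195,230:350];cv2.imwrite("pics/w1zz.png",cv2.resize(a,None,fx=5,fy=5,interpolation=cv2.INTER_CUBIC))
E
```

```text
(no output)
```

View pics/w2zz.png

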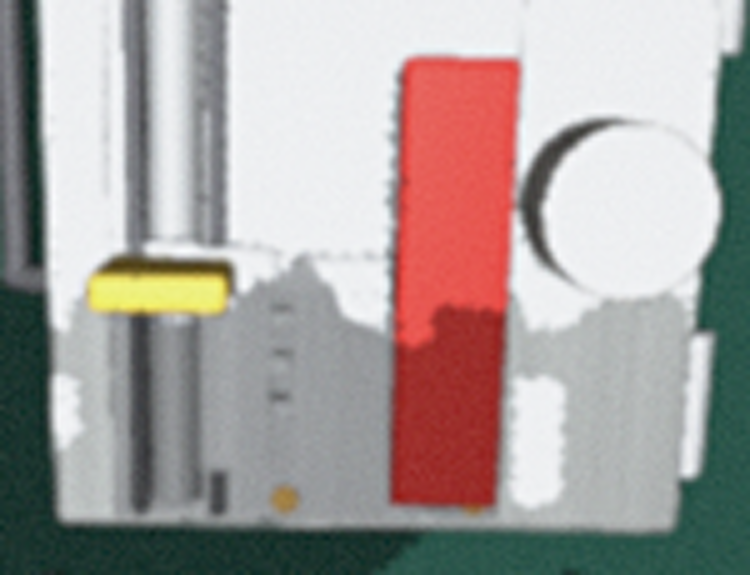

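View pics/w1zz.png

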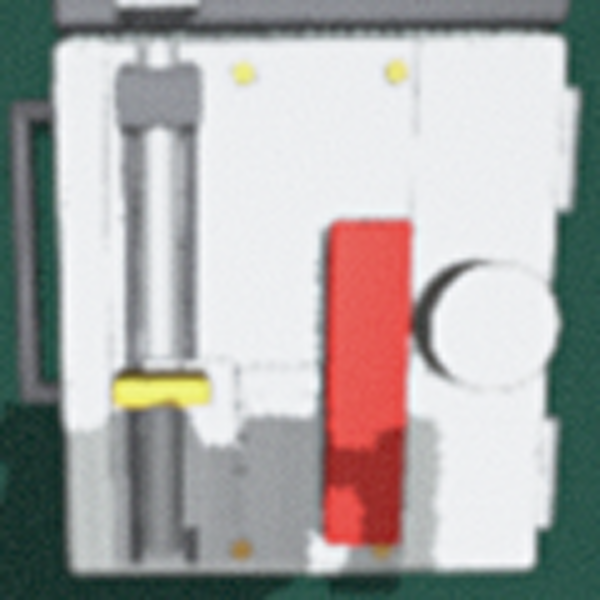

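```bash
cat > fit.py <<'E'
import pickle
from h import *
from scipy.optimize import least_squares
V=[pickle.load(open(f"w{i}.pkl","rb"))[1] for i in(1,2)]
z=lambda o,p:(p[0]/5+o[0]-.4,p[1]/5+o[1]-.4)
W=[[z((230,75),p) for p in((330,220),(411,220),(325,542),(401,544),(115,406),(210,404))],
   [z((200,105),p) for p in((405,58),(519,58),(391,503),(495,505),(88,312),(229,312))]]
for k in range(6): print(tri([(V[0],W[0][k]),(V[1],W[1][k])]))
loc=np.array([[-12,47.5],[12,47.5],[-12,-47.5],[12,-47.5]])/1e3
def pts(p):
    x,y,yaw,fx,fy,zb,zf=p;c,s=np.cos(yaw),np.sin(yaw);M=np.array([[c,-s],[s,c]])
    o=[np.append(M@l+[x,y],zb) for l in loc]+[np.append(M@np.array([fx+d,fy])+[x,y],zf) for d in(-.014,.014)]
    return o
def f(p): return np.concatenate([proj(V[i],q)-W[i][k] for i in(0,1) for k,q in enumerate(pts(p))])
s=least_squares(f,[.548,-.068,-.38,-.06,0,.09,.106]);print(s.x,np.degrees(s.x[2]));print(s.fun.reshape(2,6,2).round(1).tolist())
f2=lambda p:f(np.append(p,[.09,.106]))
s=least_squares(f2,s.x[:5]);print(s.x,np.degrees(s.x[2]));print(s.fun.reshape(2,6,2).round(1).tolist())
E
python3 fit.py
```

```text
(array([ 0.55614323, -0.02106777,  0.08366083]), [np.float64(7.143901894873908e-05), np.float64(7.143901894873282e-05)])
(array([ 0.5767627 , -0.02987367,  0.0884767 ]), [np.float64(0.00023999569360453569), np.float64(0.00023999569360427293)])
(array([ 0.5193673 , -0.10593811,  0.09217455]), [np.float64(6.674398418084023e-05), np.float64(6.67439841808238e-05)])
(array([ 0.54020222, -0.11736201,  0.08547324]), [np.float64(0.0001548050752142833), np.float64(0.0001548050752143247)])
(array([ 0.48024692, -0.04195596,  0.11018227]), [np.float64(7.788753009644517e-05), np.float64(7.788753009642641e-05)])
(array([ 0.50431771, -0.05348013,  0.09992111]), [np.float64(6.888599966501906e-05), np.float64(6.888599966502592e-05)])
[ 0.54824455 -0.06934993 -0.40110692 -0.06033094 -0.00218471  0.08384421
  0.10343991] -22.981733451874607
[[[-0.3, 0.1], [0.3, -0.2], [-0.4, 0.4], [0.1, -0.2], [-0.6, -0.0], [0.3, 0.1]], [[-0.4, -0.0], [0.3, 0.3], [-0.3, -0.1], [0.5, -0.2], [0.1, -0.2], [0.1, 0.2]]]
[ 0.54782465 -0.06842027 -0.40062007 -0.05938648 -0.00245623] -22.953839110556366
[[[-0.3, -0.5], [0.6, -0.7], [-0.4, 0.9], [0.4, 0.3], [-0.5, -0.1], [0.5, 0.0]], [[-0.7, -0.9], [0.5, -0.5], [-0.6, 1.0], [0.6, 0.9], [-0.1, -0.2], [0.1, 0.2]]]
```

```bash
cat > tgt.py <<'E'
import sys
from plant import get_state
from h import *
yaw=-.4007;b=np.array([.5481,-.0689]);c,s=np.cos(yaw),np.sin(yaw);M=np.array([[c,-s],[s,c]])
st=get_state()
def go(lx,ly,z): 
    a,t=delta(st,np.append(b+M@np.array([lx,ly]),z),quat(yaw)); print("shift",a.round(4),"turn",t.round(4))
l=M.T@(st["tool_pos"][:2]-b);print(st["clock"],"local mm",(l*1e3).round(2),"z",(st["tool_pos"][2]*1e3).round(2),"F local",(M.T@st["contact_force"][:2]).round(2),st["contact_force"][2].round(2),"open",round(st["opening"],3))
if len(sys.argv)>1: go(*map(float,sys.argv[1:]))
E
python3 tgt.py -.030 -.018 .135
```

```text
2.375 local mm [-29.64 -22.66] z 215.88 F local [0.19 0.04] 0.32 open 0.487
shift [-0.0013 -0.0156  0.2696] turn [ 0.0001 -0.0004  0.0045]
```

Request:
{"api": "play_rows", "payload": {
  "deltas": [
    [[0.03,0,-0.008,0.1,0,0,0.0045],[0.03,0,-0.016,0.2,0,0,0.0045],[0.03,0,-0.016,0.27,0,0,0.0045],[0.03,0,-0.016,0.27,0,0,0.0045]]
  ]
}}

```text
clock: 2.88
tool_pos: [0.5139, -0.074, 0.1352]
eef_rot: [0.98, -0.199, 0.001, 0.0]
contact_force: [-0.0, -0.6, -0.1]
opening: 0.484
```

```bash
python3 tgt.py -.030 -.018 .115; python3 snapw.py w3; python3 - <<'E'
from plant import vision
import cv2
for n,(a,b,c,d) in {"scene":(140,260,200,350),"top":(150,260,200,330)}.items():
    im=vision.snapshot(n)[a:b,c:d,::-1];cv2.imwrite(f"pics/{n}3.png",cv2.resize(im,None,fx=5,fy=5,interpolation=cv2.INTER_CUBIC))
E
```

```text
2.875 local mm [-29.53 -18.08] z 135.18 F local [ 0.17 -0.53] -0.07 open 0.484
shift [-0.0017 -0.0003  0.0673] turn [ 0.0002 -0.0004  0.    ]
2.875 [ 0.51386184 -0.07402688  0.13517719] [ 9.79997969e-01 -1.99006383e-01  5.04068787e-04  4.30986327e-04] [ 0.008 -0.031 -0.017 -0.018 -0.008  0.015  0.006] 0.4844681703853562 [-0.04814477 -0.55360656 -0.06922447]
```

View pics/w3z.png

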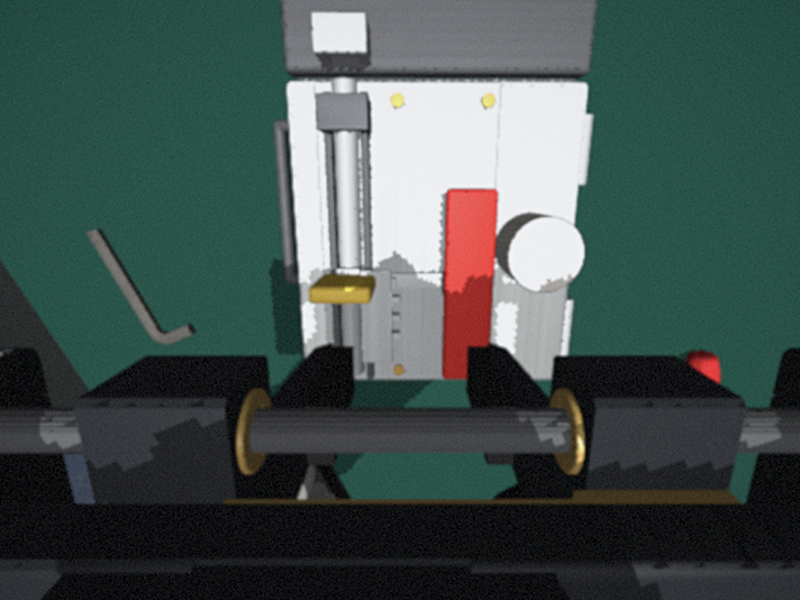

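View pics/scene3.png

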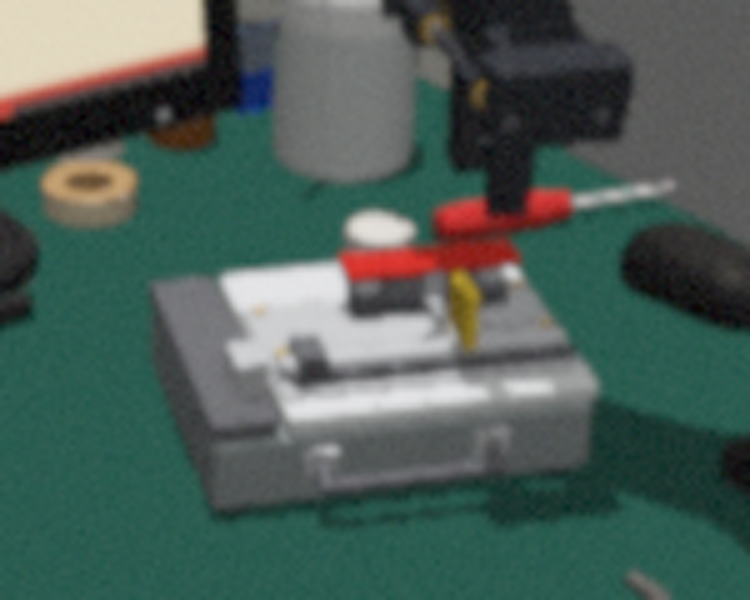

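```bash
python3 - <<'E'
import pickle
from h import *
from plant import vision
st,cm=pickle.load(open("w3.pkl","rb"))
T=R.from_quat(st["eef_rot"])
for x in(-.0389,-.0213,.0213,.0389):
  for y in (-.009,.009):
    p=st["tool_pos"]+T.apply([x,y,.019])
    w=proj(cm,p);s=proj(vision.camera_model("scene"),p)
    print(x,y,p.round(3),"w3z",(w/.64).round(),"scene3",((s-[200,140])*5).round())
E
```

```text
-0.0389 -0.009 [ 0.482 -0.051  0.116] w3z [317. 325.] scene3 [491. 263.]
-0.0389 0.009 [ 0.475 -0.067  0.116] w3z [319. 364.] scene3 [526. 260.]
-0.0213 -0.009 [ 0.498 -0.057  0.116] w3z [358. 325.] scene3 [480. 247.]
-0.0213 0.009 [ 0.491 -0.074  0.116] w3z [359. 364.] scene3 [514. 244.]
0.0213 -0.009 [ 0.537 -0.074  0.116] w3z [458. 325.] scene3 [454. 209.]
0.0213 0.009 [ 0.53  -0.091  0.116] w3z [456. 364.] scene3 [487. 206.]
0.0389 -0.009 [ 0.553 -0.081  0.116] w3z [499. 325.] scene3 [443. 194.]
0.0389 0.009 [ 0.546 -0.098  0.116] w3z [497. 364.] scene3 [476. 191.]
```

View pics/top3.png

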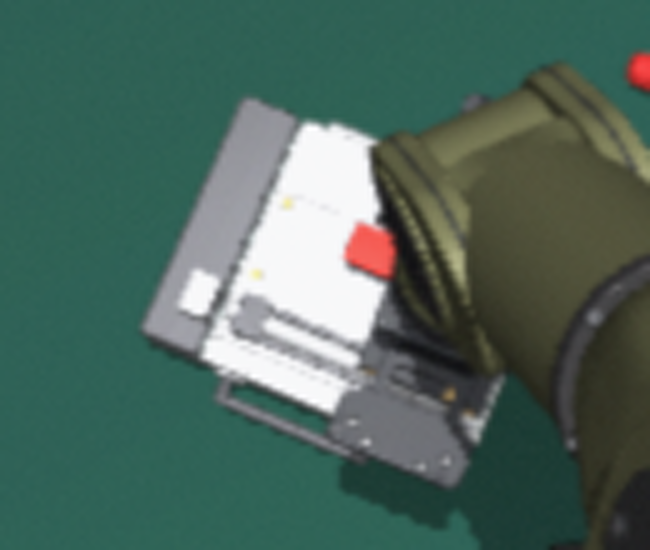

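```bash
python3 - <<'E'
from plant import r,get_state,vision
print(r.nose_length,[a for a in dir(r) if a[0]!='_'])
import cv2
a=cv2.imread("pics/w3.png")[190:310,130:390];cv2.imwrite("pics/w3zz.png",cv2.resize(a,None,fx=3,fy=3,interpolation=cv2.INTER_CUBIC).clip(0,80)*3)
E
```

```text
0.019 ['Unreachable', 'finish_job', 'nose_length']
```

View pics/w3zz.png

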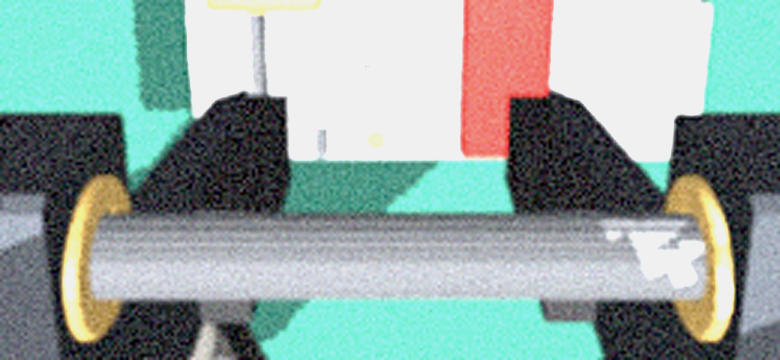

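```bash
python3 - <<'E'
import cv2,pickle
from h import *
from plant import vision
im=vision.snapshot("scene")[:,:,::-1].copy();cv2.imwrite("pics/scene4.png",im)
st,cm=pickle.load(open("w3.pkl","rb"));sc=vision.camera_model("scene")
T=R.from_quat(st["eef_rot"])
big=cv2.resize(im[140:220,260:340],None,fx=8,fy=8,interpolation=cv2.INTER_CUBIC)
big=(big.astype(float)*1.8).clip(0,255).astype('uint8')
for zz,col in((.019,(255,255,0)),(0.,(255,0,255))):
  for x in(-.0389,-.0213,.0213,.0389):
    for y in(-.009,.009):
      p=(proj(sc,st["tool_pos"]+T.apply([x,y,zz]))-[260,140]+.5)*8
      cv2.circle(big,tuple(int(v) for v in p),3,col,-1)
cv2.imwrite("pics/scene4z.png",big[:600])
E
```

```text
(no output)
```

View pics/scene4z.png

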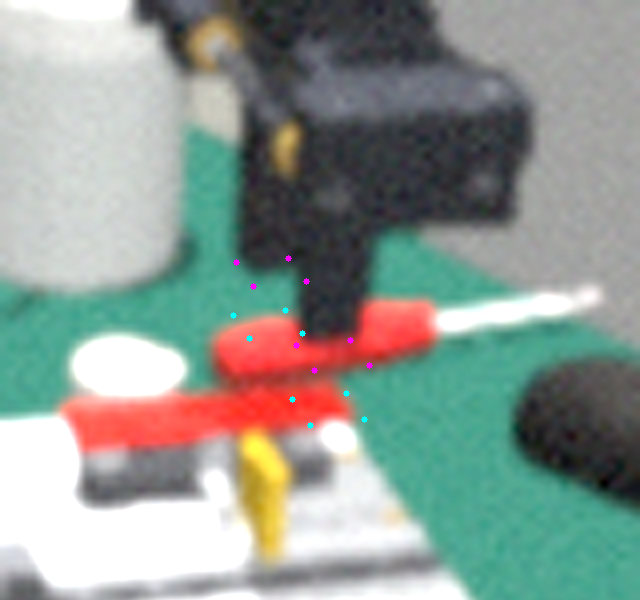

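The pictures suggest the visible fingertips end near the TCP plane, about 20 mm short of the stated 19 mm nose. I can't settle that by eye, so I'll descend in small steps and let the contact force show where the tip is.

Request:
{"api": "play_rows", "payload": {
  "deltas": [
    [[0.03,-0.002,0,0.04,0,0,0],[0.03,-0.002,0,0.075,0,0,0],[0.03,-0.002,0,0.075,0,0,0]]
  ]
}}

```text
clock: 3.45
tool_pos: [0.5137, -0.0737, 0.1128]
eef_rot: [0.98, -0.199, 0.001, 0.0]
contact_force: [-0.3, 0.1, -0.3]
opening: 0.485
```

Request:
{"api": "play_rows", "payload": {
  "deltas": [
    [[0.03,0,0,0.01,0,0,0],[0.03,0,0,0.01,0,0,0]]
  ]
}}

```text
clock: 3.7
tool_pos: [0.5135, -0.0737, 0.1096]
eef_rot: [0.98, -0.199, 0.001, 0.0]
contact_force: [-1.0, 0.8, -0.8]
opening: 0.484
```

```bash
python3 tgt.py -.030 -.018 .105
```

```text
3.7 local mm [-29.97 -17.89] z 109.59 F local [-1.27  0.35] -0.83 open 0.484
shift [-0.0001  0.0003  0.0153] turn [ 0.0001 -0.0005  0.    ]
```

Request:
{"api": "play_rows", "payload": {
  "deltas": [
    [[0.03,0,0,0.008,0,0,0],[0.03,0,0,0.013,0,0,0],[0.03,0,0,0.013,0,0,0]]
  ]
}}

```text
clock: 4.08
tool_pos: [0.5135, -0.0737, 0.1056]
eef_rot: [0.98, -0.199, 0.001, 0.0]
contact_force: [0.1, -0.3, 1.2]
opening: 0.486
```

```bash
python3 - <<'E'
from plant import vision,get_state
import cv2
print(get_state()["contact_force"])
im=vision.snapshot("scene")[:,:,::-1]
cv2.imwrite("pics/scene5z.png",(cv2.resize(im[140:215,240:340],None,fx=8,fy=8,interpolation=cv2.INTER_CUBIC).astype(float)*1.8).clip(0,255))
E
python3 snapw.py w5
```

```text
[ 0.08741208 -0.2943188   1.22506813]
4.125 [ 0.51349805 -0.07370687  0.10567442] [ 9.80000358e-01 -1.98994312e-01  6.72424085e-04  3.32018577e-04] [ 0.001 -0.002 -0.001 -0.001 -0.     0.002  0.002] 0.48486839286604266 [0.18703576 0.29605004 0.67498537][ WARN:0@0.359] global loadsave.cpp:1063 imwrite_ Unsupported depth image for selected encoder is fallbacked to CV_8U.
```

View pics/scene5z.png

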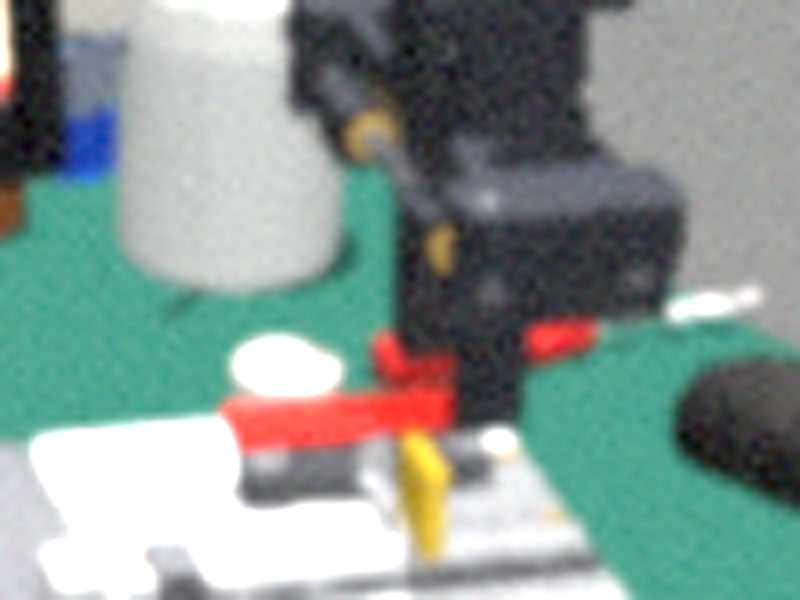

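View pics/w5z.png

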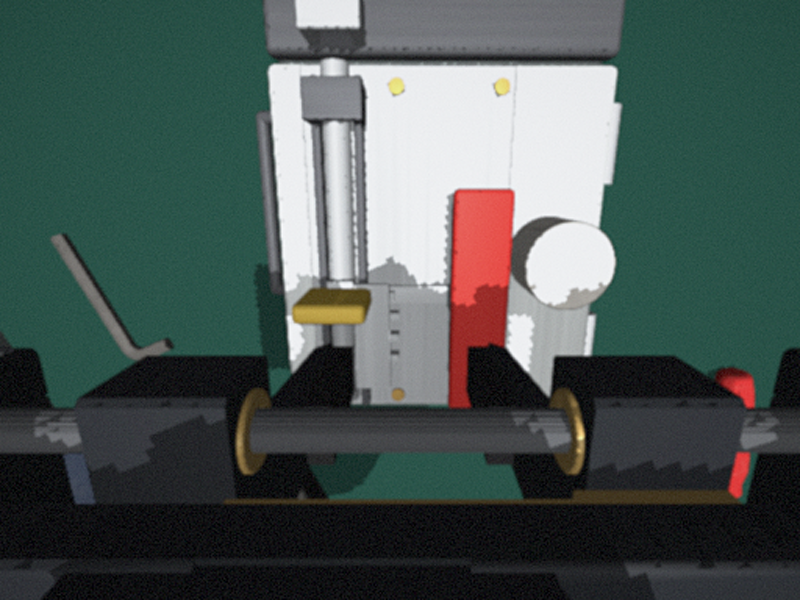

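The catch is untouched and there is no force at TCP z = 105.7 mm. In the wrist view the tips' front edge (w5z rows near 346, inner edges at 353 and 468) works out to about tool z = -6 mm, y = -9.6 mm. That makes the real tip about 25 mm shorter than `nose_length`, so I expect contact near TCP z = 84 mm and I'm going on down carefully. I'm also widening the jaws a little, because the tips are thin.

Request:
{"api": "play_rows", "payload": {
  "deltas": [
    [[-0.07,0,0,0.01,0,0,0],[-0.07,0,0,0.025,0,0,0],[-0.07,0,0,0.04,0,0,0],[-0.07,0,0,0.05,0,0,0],[-0.07,0,0,0.05,0,0,0]]
  ]
}}

```text
clock: 4.8
tool_pos: [0.5134, -0.0736, 0.0904]
eef_rot: [0.98, -0.199, 0.0, 0.0]
contact_force: [-0.5, -0.3, 0.8]
opening: 0.536
```

Request:
{"api": "play_rows", "payload": {
  "deltas": [
    [[-0.07,0,0,0.005,0,0,0],[-0.07,0,0,0.01,0,0,0],[-0.07,0,0,0.01,0,0,0]]
  ]
}}

```text
clock: 5.18
tool_pos: [0.5133, -0.0737, 0.0874]
eef_rot: [0.98, -0.199, 0.0, 0.0]
contact_force: [-1.3, -0.3, 0.5]
opening: 0.533
```

```bash
python3 tgt.py -.030 -.018 .085;python3 - <<'E'
from plant import vision,get_state
import cv2
im=vision.snapshot("scene")[:,:,::-1]
cv2.imwrite("pics/scene6z.png",(cv2.resize(im[140:215,240:340],None,fx=8,fy=8,interpolation=cv2.INTER_CUBIC).astype(float)*1.8).clip(0,255).astype('uint8'))
E
python3 snapw.py w6
```

```text
5.175 local mm [-30.17 -17.95] z 87.36 F local [-1.1  -0.82] 0.53 open 0.533
shift [0.0005 0.0002 0.0079] turn [ 0.0002 -0.0003  0.0001]
5.225 [ 0.51336611 -0.07365809  0.0873978 ] [ 9.80013672e-01 -1.98929348e-01  4.23808000e-04  3.71534988e-04] [ 0.001 -0.003 -0.002 -0.001 -0.002  0.001 -0.   ] 0.5389835462523326 [0.35725758 0.3167051  0.18342191]
```

View pics/scene6z.png

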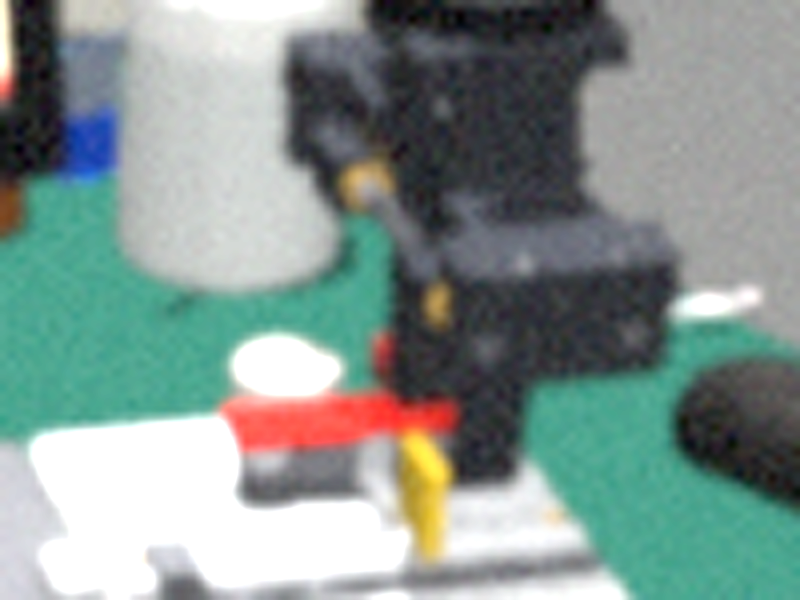

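View pics/w6z.png

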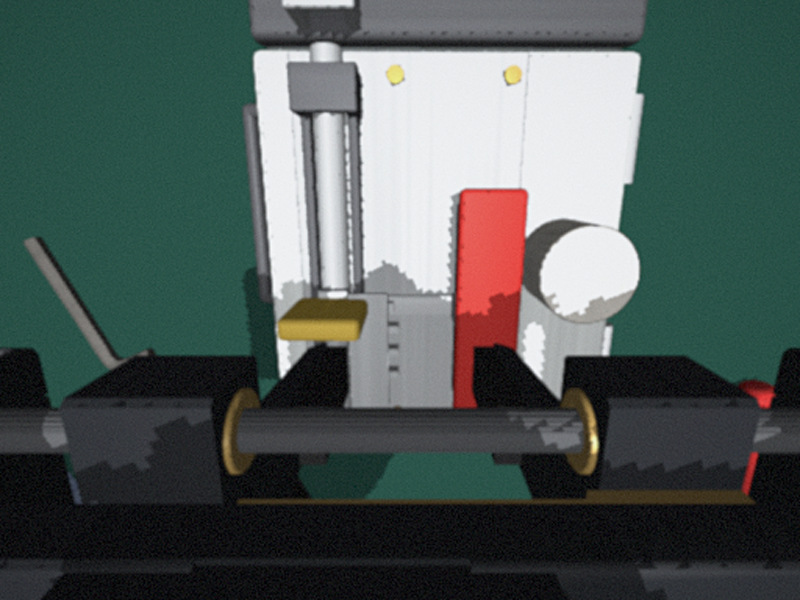

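Request:
{"api": "play_rows", "payload": {
  "deltas": [
    [[-0.07,0,0,0.008,0,0,0],[-0.07,0,0,0.008,0,0,0]]
  ]
}}

```text
clock: 5.52
tool_pos: [0.5136, -0.0737, 0.0851]
eef_rot: [0.98, -0.199, 0.001, 0.0]
contact_force: [0.6, 0.0, 3.7]
opening: 0.534
```

Request:
{"api": "play_rows", "payload": {
  "deltas": [
    [[-0.07,0,0,0.008,0,0,0],[-0.07,0,0,0.008,0,0,0]]
  ]
}}

```text
clock: 5.78
tool_pos: [0.5136, -0.0737, 0.0828]
eef_rot: [0.98, -0.199, 0.001, 0.0]
contact_force: [0.0, -0.1, 3.5]
opening: 0.534
```

Request:
{"api": "play_rows", "payload": {
  "deltas": [
    [[-0.07,0,0,0.008,0,0,0],[-0.07,0,0,0.008,0,0,0]]
  ]
}}

```text
clock: 6.02
tool_pos: [0.5137, -0.0737, 0.0804]
eef_rot: [0.98, -0.199, 0.001, 0.0]
contact_force: [-1.9, -0.5, 5.3]
opening: 0.536
```

Request:
{"api": "play_rows", "payload": {
  "deltas": [
    [[-0.07,0,0,0.007,0,0,0],[-0.07,0,0,0.007,0,0,0],[-0.07,0,0,0.007,0,0,0]]
  ]
}}

```text
clock: 6.4
tool_pos: [0.5136, -0.0738, 0.0784]
eef_rot: [0.98, -0.199, 0.001, 0.001]
contact_force: [-1.4, -0.4, 6.3]
opening: 0.534
```

```bash
python3 tgt.py; python3 snapw.py w7; python3 - <<'E'
from plant import vision,get_state
import cv2
im=vision.snapshot("scene")[:,:,::-1]
cv2.imwrite("pics/scene7z.png",(cv2.resize(im[140:215,240:340],None,fx=8,fy=8,interpolation=cv2.INTER_CUBIC).astype(float)*1.8).clip(0,255).astype('uint8'))
E
python3 tgt.py
```

```text
6.4 local mm [-29.82 -17.92] z 78.41 F local [-1.18 -0.89] 6.25 open 0.534
6.4 [ 0.51364915 -0.07377268  0.07840657] [ 9.80019748e-01 -1.98897771e-01  8.25644231e-04  5.36268978e-04] [ 0.001 -0.     0.    -0.003  0.001  0.002 -0.001] 0.5339335080592046 [-1.43381491 -0.35606245  6.25338784]
6.5 local mm [-29.83 -17.91] z 78.42 F local [-1.73  0.53] 6.56 open 0.536
```

View pics/scene7z.png

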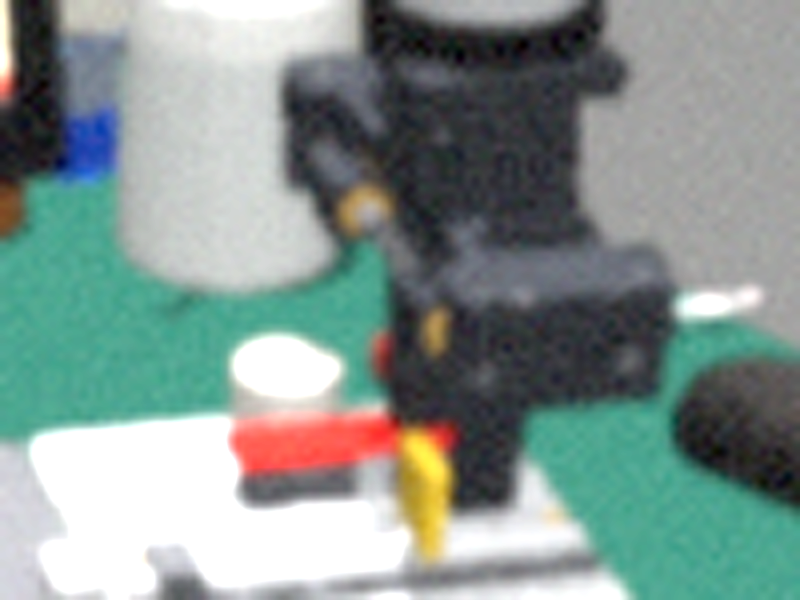

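View pics/w7z.png

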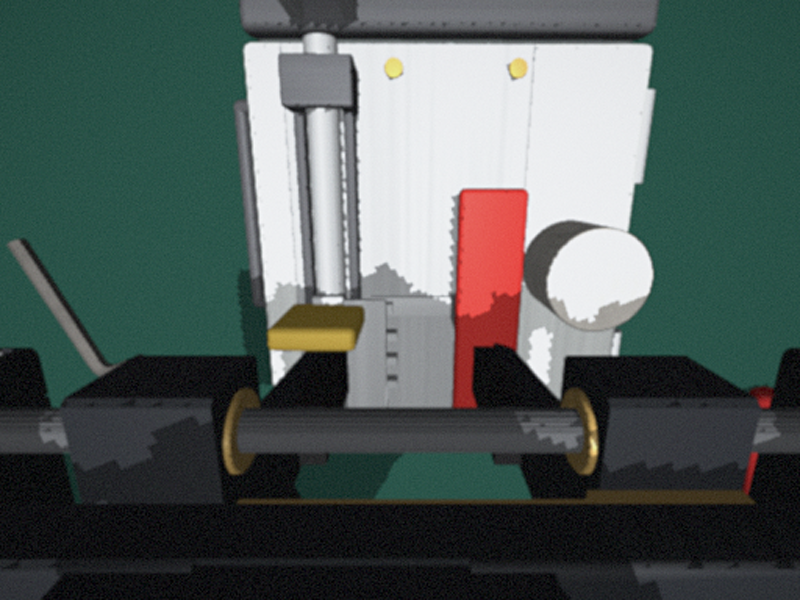

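Request:
{"api": "play_rows", "payload": {
  "deltas": [
    [[-0.07,0,-0.014,0,0,0,0],[-0.07,0,-0.028,0,0,0,0],[-0.07,0,-0.042,0,0,0,0],[-0.07,0,-0.056,0,0,0,0],[-0.07,0,-0.07,0,0,0,0]]
  ]
}}

```text
clock: 7.12
tool_pos: [0.5206, -0.0579, 0.0785]
eef_rot: [0.98, -0.2, -0.0, 0.003]
contact_force: [-2.9, -7.0, 7.8]
opening: 0.537
```

```bash
python3 tgt.py -.03 .023 .0784; python3 snapw.py w8; python3 - <<'E'
from plant import vision,get_state
import cv2
im=vision.snapshot("scene")[:,:,::-1]
cv2.imwrite("pics/scene8z.png",(cv2.resize(im[140:215,240:340],None,fx=8,fy=8,interpolation=cv2.INTER_CUBIC).astype(float)*1.8).clip(0,255).astype('uint8'))
E
python3 tgt.py
```

```text
7.125 local mm [-29.62  -0.62] z 78.46 F local [ 0.05 -7.6 ] 7.78 open 0.537
shift [-0.0015 -0.0787 -0.0003] turn [ 0.002  -0.0004 -0.0009]
7.125 [ 0.52057934 -0.05791756  0.07846352] [ 9.79700931e-01 -2.00438765e-01 -4.95614149e-05  3.22257177e-03] [-0.061  0.006 -0.003 -0.027 -0.02   0.022 -0.037] 0.5373061447980727 [-2.91525184 -7.01739224  7.77899441]
7.225 local mm [-29.58   0.28] z 78.48 F local [ 0.26 -4.71] 6.13 open 0.537
```

View pics/w8z.png

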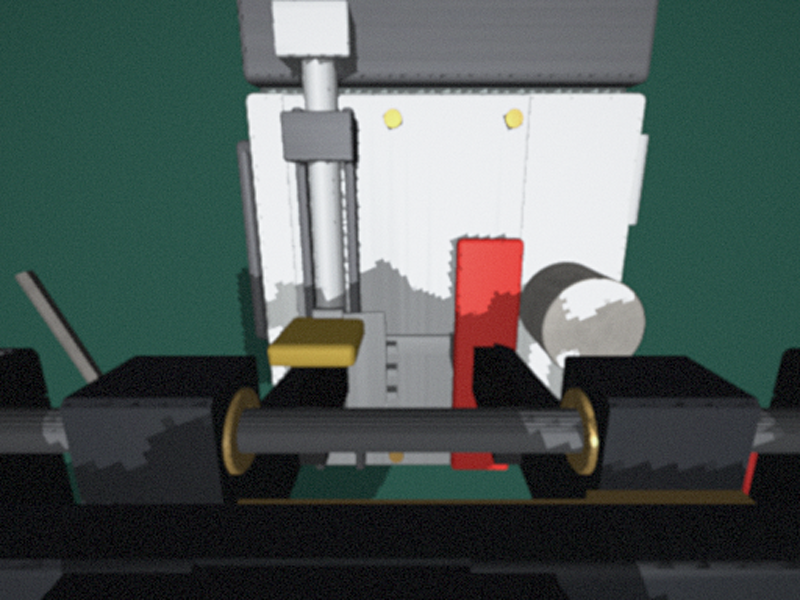

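View pics/scene8z.png

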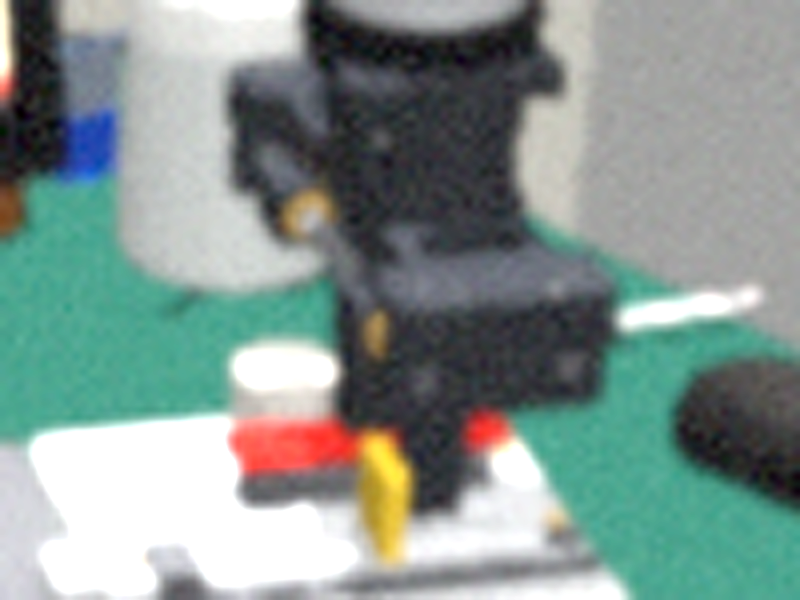

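Request:
{"api": "play_rows", "payload": {
  "deltas": [
    [[-0.07,0,-0.014,0,0.001,0,0],[-0.07,-0.001,-0.028,0,0.002,0,0],[-0.07,-0.001,-0.042,0,0.002,0,0],[-0.07,-0.001,-0.056,0,0.002,0,0],[-0.07,-0.001,-0.066,0,0.002,0,0]]
  ]
}}

```text
clock: 7.85
tool_pos: [0.5273, -0.0422, 0.0785]
eef_rot: [0.979, -0.201, 0.0, 0.002]
contact_force: [-1.7, -5.6, 8.4]
opening: 0.535
```

```bash
python3 tgt.py -.03 .025 .0784
```

```text
7.85 local mm [-29.6   16.45] z 78.46 F local [ 0.67 -5.82] 8.35 open 0.535
shift [-0.0015 -0.0285  0.0001] turn [ 0.0014 -0.0003 -0.0016]
```

Request:
{"api": "play_rows", "payload": {
  "deltas": [
    [[-0.07,0,-0.008,0,0.001,0,-0.001],[-0.07,0,-0.016,0,0.001,0,-0.001],[-0.07,0,-0.02,0,0.001,0,-0.001],[-0.07,0,-0.02,0,0.001,0,-0.001]]
  ]
}}

```text
clock: 8.35
tool_pos: [0.5283, -0.0399, 0.0785]
eef_rot: [0.98, -0.201, -0.001, 0.003]
contact_force: [-2.5, -4.6, 7.7]
opening: 0.532
```

Request:
{"api": "play_rows", "payload": {
  "deltas": [
    [[-0.07,0,-0.008,0,0.001,0,0],[-0.07,0,-0.008,0,0.001,0,0],[-0.07,0,-0.008,0,0.001,0,0]]
  ]
}}

```text
clock: 8.72
tool_pos: [0.5283, -0.04, 0.0785]
eef_rot: [0.979, -0.202, -0.001, 0.003]
contact_force: [-2.2, -3.5, 6.8]
opening: 0.536
```

```bash
python3 tgt.py -.03 .025 .0784; python3 snapw.py w9
```

```text
8.725 local mm [-29.53  18.92] z 78.49 F local [-0.69 -4.13] 6.77 open 0.536
shift [-0.0017 -0.0202  0.0001] turn [ 0.0023  0.0002 -0.002 ]
8.725 [ 0.52828946 -0.03995534  0.07848807] [ 9.79365847e-01 -2.02063663e-01 -9.57496396e-04  3.44918963e-03] [-0.    -0.     0.    -0.001 -0.001  0.     0.001] 0.5361434131347655 [-2.24647406 -3.53290343  6.76820966]
```

View pics/w9z.png

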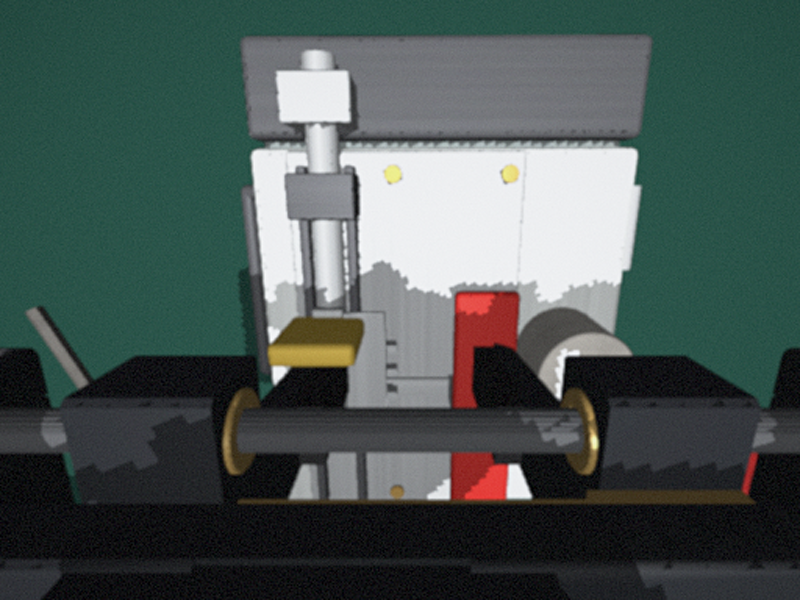

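Request:
{"api": "play_rows", "payload": {
  "deltas": [
    [[-0.07,-0.001,-0.01,0,0.002,0,-0.002],[-0.07,-0.001,-0.02,0,0.002,0,-0.002],[-0.07,-0.001,-0.025,0,0.002,0,-0.002],[-0.07,-0.001,-0.025,0,0.002,0,-0.002]]
  ]
}}

```text
clock: 9.28
tool_pos: [0.5297, -0.0365, 0.0784]
eef_rot: [0.98, -0.2, -0.001, 0.003]
contact_force: [-2.9, -6.5, 8.3]
opening: 0.534
```

```bash
python3 tgt.py -.03 .025 .0784
```

```text
9.275 local mm [-29.56  22.68] z 78.45 F local [-0.1  -7.14] 8.29 open 0.534
shift [-0.0015 -0.0077  0.0001] turn [ 0.0021  0.0004 -0.0008]
```

Request:
{"api": "play_rows", "payload": {
  "deltas": [
    [[-0.07,-0.001,-0.01,0,0.002,0,0],[-0.07,-0.001,-0.02,0,0.002,0,0],[-0.07,-0.001,-0.03,0,0.002,0,0],[-0.07,-0.001,-0.03,0,0.002,0,0]]
  ]
}}

```text
clock: 9.78
tool_pos: [0.5296, -0.0364, 0.0784]
eef_rot: [0.979, -0.202, -0.003, 0.007]
contact_force: [-4.3, -13.7, 12.0]
opening: 0.533
```

```bash
python3 tgt.py -.03 .025 .0784; python3 snapw.py w10
```

```text
9.775 local mm [-29.69  22.74] z 78.42 F local [  1.36 -14.29] 11.98 open 0.533
shift [-0.0011 -0.0075 -0.0001] turn [ 0.0045  0.001  -0.0022]
9.775 [ 0.52963433 -0.03638601  0.07841528] [ 0.97927096 -0.2024255  -0.00294647  0.00660474] [ 0.001 -0.    -0.003  0.002 -0.002 -0.005  0.   ] 0.5329900350890614 [ -4.3190527  -13.68428315  11.98371988]
```

View pics/w10z.png

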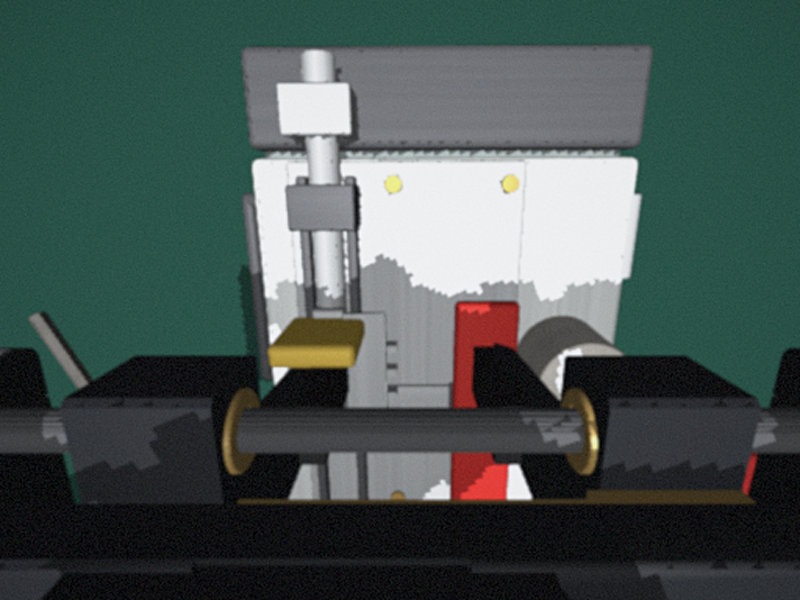

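Request:
{"api": "play_rows", "payload": {
  "deltas": [
    [[-0.07,0,-0.012,-0.012,0,0,0],[-0.07,0,-0.01,-0.03,0,0,0],[-0.07,0,-0.008,-0.045,0,0,0],[-0.07,0,0.005,-0.045,0,0,0],[-0.07,0,0.015,-0.055,0,0,0]]
  ]
}}

```text
clock: 10.45
tool_pos: [0.5284, -0.0393, 0.0949]
eef_rot: [0.979, -0.202, -0.003, 0.006]
contact_force: [0.1, 0.5, -0.2]
opening: 0.536
```

```bash
python3 tgt.py
```

```text
10.45 local mm [-29.69  19.58] z 94.95 F local [-0.06  0.52] -0.22 open 0.536
```

Request:
{"api": "play_rows", "payload": {
  "deltas": [
    [[-0.07,0,0.01,-0.05,0,0,0],[-0.07,0,0.01,-0.15,0,0,0],[-0.07,0,0.01,-0.3,0,0,0],[-0.07,0,0.01,-0.45,0,0,0],[-0.07,0,0.01,-0.45,0,0,0]]
  ]
}}

```text
clock: 11.08
tool_pos: [0.5308, -0.0399, 0.2342]
eef_rot: [0.979, -0.202, 0.002, 0.004]
contact_force: [-0.1, 0.5, 0.1]
opening: 0.536
```

```bash
python3 tgt.py; python3 snapw.py w11; python3 - <<'E'
from plant import vision,get_state
import cv2
im=vision.snapshot("scene")[:,:,::-1]
cv2.imwrite("pics/scene11z.png",cv2.resize(im[160:250,220:340],None,fx=6,fy=6,interpolation=cv2.INTER_CUBIC))
E
```

```text
11.075 local mm [-27.23  19.99] z 234.21 F local [-0.25  0.43] 0.14 open 0.536
11.075 [ 0.53081838 -0.03987474  0.23420657] [ 0.97938185 -0.20196615  0.00161726  0.00427181] [-0.013  0.058  0.035  0.061  0.019 -0.031 -0.015] 0.5362095838729295 [-0.06819133  0.49165616  0.13853212]
```

View pics/w11z.png

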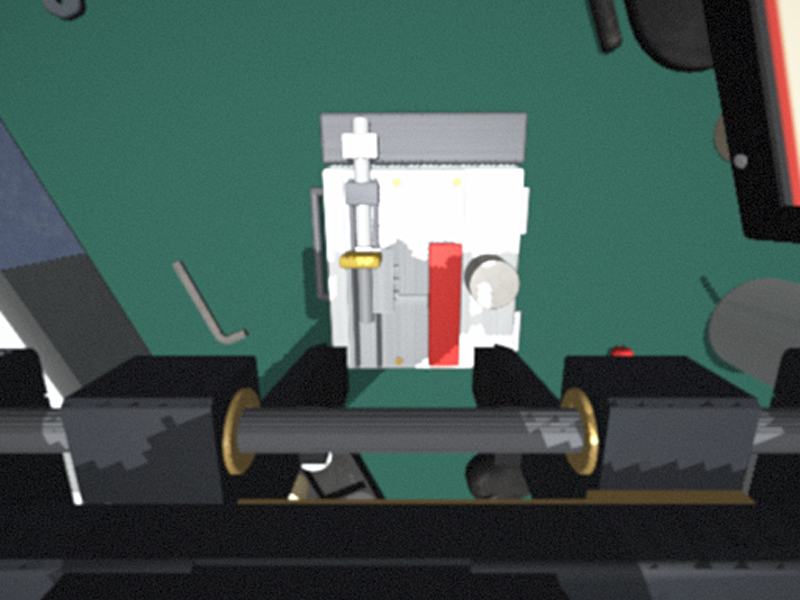

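View pics/scene11z.png

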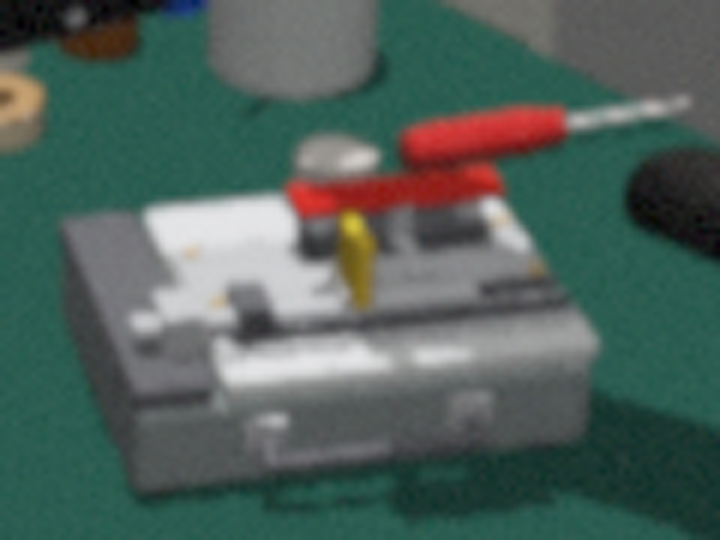

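```bash
python3 - <<'E'
import pickle,cv2
from h import *
yaw=-.4007;b=np.array([.5481,-.0689]);c,s=np.cos(yaw),np.sin(yaw);M=np.array([[c,-s],[s,c]])
# red bar area compare scene before/after
A=cv2.imread("pics/scene0.png")
B=cv2.resize(cv2.imread("pics/scene11z.png"),(120,90),interpolation=cv2.INTER_AREA);A=A[160:250,220:340]
for im in(A,B):
    h=cv2.cvtColor(im,cv2.COLOR_BGR2HSV);m=((h[...,0]<8)|(h[...,0]>172))&(h[...,1]>150);m[:26]=0;m[:,:46]=0;m[:,86:]=0
    ys,xs=np.nonzero(m);print(len(ys),ys.mean(),ys.min(),ys.max(),xs.min(),xs.max())
_,cm=pickle.load(open("w11.pkl","rb"))
im=cv2.imread("pics/w11.png")
cv2.imwrite("pics/w11zz.png",cv2.resize(im[100:240,200:345],None,fx=4,fy=4,interpolation=cv2.INTER_CUBIC))
def loc(u,v,z): return (M.T@(atz(cm,(u,v),z)[:2]-b)*1e3).round(1)
z=lambda u,v:(u*.64-.2,v*.64-.2)
print("fin rear",loc(*z(340,267),.106),loc(*z(380,267),.106))
print("bar",[loc(*z(*q),.09) for q in((430,243),(461,243),(429,364),(459,365))])
E
```

```text
206 30.71359223300971 26 35 48 83
189 30.682539682539684 26 35 48 82
fin rear [-73.1  33.8] [-46.   33.6]
bar [array([-11.4,  47.5]), array([10.5, 47.4]), array([-11.5, -45. ]), array([ 11.4, -46. ])]
```

View pics/w11zz.png

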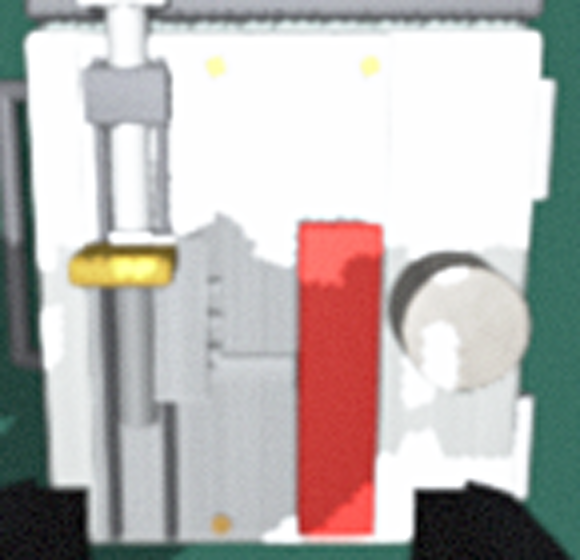

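Request:
{"api": "play_rows", "payload": {
  "deltas": [
    [[-0.07,0,0,0,0,0,0],[-0.07,0,0,0,0,0,0]]
  ]
}}

```text
clock: 11.42
tool_pos: [0.5276, -0.0406, 0.2297]
eef_rot: [0.979, -0.202, -0.003, 0.006]
contact_force: [-0.6, 0.2, -0.6]
opening: 0.537
```

```bash
python3 -c "
from plant import r
print(r.finish_job())"
```

```text
the job is handed in; nothing more can be done
None
```

I pressed the red catch down about 7 mm (6.3 N) with one fingertip and held it there. The other fingertip pushed the yellow fin until it stopped moving, then I lifted straight off and handed the job in at about 11.5 s.

**Checks that agreed:**
- **Bolt home:** at the stop the push force rose to 14 N with no further motion. In the last wrist picture the fin's rear face is 33.7 mm ahead of the bar's middle; I expected 32.5 mm with the bolt fully home.
- **Catch up:** the bar is back at its starting place in the scene camera, to within a pixel.
- **Nothing shoved:** the case stands where it stood at the start, judged from the scene and wrist pictures. I could see no movement of sample_2 or the screwdriver. I did not check the sample jar and the marker afterwards; the arm never went near them.
- **Robot clear:** the last reading shows no contact force, with the tool about 0.23 m above the bench.

**Checks that disagreed:**
- **Fingertip length:** the pictures and the first touch (TCP at about 85 mm) put the fingertips some 4 to 6 mm behind the TCP. The stated nose length puts them 19 mm ahead of it. I went by the force reading instead.
- **Heights:** the two-view fit gave the bar top at 84 mm and the fin top at 103 mm, against 90 and 106 mm in the text.

The catch and bolt joint values can't be read directly, so both are inferred from pictures and forces, and no verdict was reported.

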